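# Set the throwing gauge to the sample vase

### The arm

A 7-joint arm with a two-finger parallel gripper is mounted at the origin on the work surface. World frame = base frame: x ahead of the robot, y to its left, z up, the work surface at z = 0. Lengths are in m, angles in rad, forces in N, time in s.
With the tool pointing down it reaches from about 0.425 to 0.95 m from the base axis. Payload 4.7 kg.
Tool frame: the origin (TCP) lies midway between the tips of the shut fingers; the grasp point (between the pads) lies 19 mm behind it; z points along the fingers, y is the direction in which the jaws open and shut (so a half turn about z gives the same grasp; the last joint's range is limited). The gripper opens to 85 mm and grips with 20 to 120 N. Pads are 22 mm wide; open, the fingers measure 114 mm over their backs; the gripper's body (76 mm by 85 mm) begins 54 mm behind the grasp point. The pads swing forward as they close: fully open they stand 13 mm farther back than shut.
Start: joints at [-1.271, 0.469, -0.049, 1.532, 0.024, 1.141, -0.082], TCP at [0.218, 0.639, 0.204] pointing down, gripper open.
Joint ranges: [-2.59, 2.59], [-0.33, 1.99], [-1.39, 1.29], [0.1, 2.45], [-1.04, 4.18], [0.21, 1.99], [-2.66, 2.66]. Speed limits (rad/s): [2.57, 2.57, 3.14, 3.14, 3.14, 3.14, 3.14].

### API

Orientations are given as a rotation vector (axis times angle).
In Python, from bench import arm, fingers, solver, get_image, camera_params, workorder, nets, status gives the robot as it stands. The module is installed in compiled form; this text tells all that it offers. Calls block until the motion is done:
- arm.reach(position, orientation): joint-space move of the TCP to a pose.
- arm.move_l(position, rot=None, max_speed=0.15, max_force=None): straight line of the TCP; rot=None keeps the orientation; max_speed is the mean speed in m/s. With max_force (N) it stops when the force on the tool has changed by that much, and returns True; else False.
- arm.movej(angles): joint-space move.
- fingers.set_gripper(opening, newtons=None): finger opening in m; newtons is the grip in N (None keeps the last); returns when the fingers have stopped.
- arm.wait(seconds).
- solver.solve_ik(position, orientation): joint angles nearest the present ones, or None.
- get_image(name): name is "side" or "top"; returns (picture, depth): 420x560x3 uint8, blue, green, red; 420x560 float32, m along the optical axis (not along the pixel's ray), 0 where there is no reading.
- camera_params(name): a dict with "fx", "fy", "cx", "cy" (pixels), "k1" (the pictures are not rectified: a ray, as slopes to the right and down, at radius r is drawn at 1 + k1 r^2 times it, then the intrinsics apply), "origin" and "rotation" of the camera in the world. Camera axes: x right, y down, z forward; pixel columns grow to the right and rows downward; lengths in m; the calibration is good to about 2 mm. A picture is of the moment at which its call begins. camera_params takes no time and is no camera call.
A pose or a line that the arm cannot do raises arm.Unreachable and nothing moves.
- workorder.job_done(): hands the job in, once; it reports no verdict.
Trained networks look in the newest picture that a camera, given by its name, has taken for a name from the list of things; names that differ only in an ending like _2 or _b are one class to them, and where a whole thing is asked for, a point or a joint stands for the part that bears it (a point fixed in the world has none). Each returns a list of dicts, best first, with "confidence" (0 to 1); they miss things now and then, are a little off and sometimes report something else, mostly with a low value. They report only what shows in the picture. A call takes as long as a camera call. They do not tell look-alikes from the thing itself.
- nets.look_for(camera, label): "xyz" ([x, y, z] in m, in the coordinates of the camera as it stood for that picture, good to about 4 mm: the middle of the surface that is visible of it).
- nets.place_of(camera, label): "xyz" ([x, y, z] in m, in the coordinates of the camera as it stood for that picture, good to about 4 mm: a listed point, or the origin of a listed thing).
Readings, each from a call of its own:
- status.get_t(): time.
- status.get_joint_pos(): joint angles.
- status.get_qd(): joint speeds.
- status.get_joint_efforts(): joint torques, N m.
- status.get_position(): TCP position.
- status.get_eef_rot(): TCP orientation.
- status.get_force(): force on the tool from outside, world axes, zero at the start.
- status.get_torque(): the same for the moment, N m.
- status.get_grip_width(): finger opening in m.
Only numpy, scipy, OpenCV 4.12 (cv2) and the standard library are available. Lean on these libraries where they do the work, as an engineer would, in place of code of your own. Each camera call takes 0.05 s, during which the arm holds its last target.

### The job

The sample vase is stored mouth down on the ware board: stand it mouth up on the middle of the wheel head, and set the throwing gauge to it, so that the pointer stands just over the rim (clear of it, by less than a centimetre). The gauge's slider is locked until you squeeze its orange catch and hold it, and its pointer now hangs low, where the vase has to go. Do not drop the vase or press the pointer down on it, leave the other pots and tools where they are, and let go of everything at the end.

Things in the scene. Friction and masses are not known exactly. Their poses are not given: they have to be found in the camera images.
- vase_center (a point): centre (half-way up, on the axis) of the sample vase: a hollow eight-sided straight prism, 120 mm tall, 60 mm across flats (65 over corners), about 0.4 kg; pale green, pink band at the open mouth, bare brown clay at the closed foot. z runs from mouth to foot (up at the start, as it stands mouth down; down when finished); x is square to a facet
- vase_mouth (a point): centre of the mouth plane of the vase, 60 mm from vase_center, same axes. Its eight facets are flat, 25 mm wide, one every 45 degrees from x; walls 6 mm. Laid on a facet it does not roll
- wheel_top (a point): centre of the top of the potter's wheel head: an aluminium disc 240 mm across with turned rings, 35 mm above the bench; it does not turn. Round grey pan below it 274 mm across, 10 mm high. z up. The gauge post (16 mm square, top 271 mm above the bench) stands at x 0, y -155 mm in this frame, on a bracket 50 x 75 mm, 28 mm high
- gauge (a joint): height of the gauge's slider on its post, m: 0 lowest, 0.160 highest; the pointer's underside is 28 mm + this above the wheel top. A sprung pawl locks it in a toothed rack (5 mm pitch) unless the catch is held in by over 3 mm. With the catch held in it slides with 1 to 5 N and stays where left; when the catch is let go it locks where it is, or settles by up to 2.5 mm as the pawl finds a tooth
- catch (a joint): how far the orange thumb catch is squeezed in, m: 0 out (locked; up to 0.0025 with the pawl on the flank of a tooth), 0.006 fully in; spring 7 N at first, 10 N fully in. Pinch catch and heel together along y of wheel_top to free the slider, and carry it up or down while squeezed
- gauge_grip (a point): where to pinch the slider: middle of the squeezed grip, mid-height of its plates; in wheel_top's frame at x -75, y -158, z 31 mm + gauge, same axes. +y side: orange catch plate, outer face 25 mm from here when out, 19 mm when in; -y side: fixed grey heel plate, outer face 19 mm from here. Plates 30 mm long (x), 32 mm high; a bar joins them to the slider on the post
- pointer_tip (a point): underside of the free end of the pointer, a 6 mm steel rod with an orange end, which runs from the slider (a 34 x 34 x 44 mm black block on the post) along +y of wheel_top and ends 20 mm short of the wheel axis, so over the rim of a centred vase. It moves with the slider
- ware_board: fixed wooden board lying on the bench, 150 (x) x 430 (y) x 14 mm; origin at the centre of its underside. The vase, the grey bowl and the beaker stand on it about 135 mm apart along its y, in any order
- pad: fixed black rubber pad, 190 (x) x 200 (y) x 6 mm, kept clear for laying pots down; origin at the centre of its underside
- grey_bowl: grey-green bowl on the ware board, 100 mm across and 55 mm high; origin under its centre; leave alone
- beaker: white beaker on the ware board, 70 mm across and 75 mm high; origin under its centre; leave alone
- pink_bowl: pink bowl on the bench close behind the gauge post, 110 mm across and 50 mm high; origin under its centre; leave alone
- slip_jar: white jar with blue cap, 60 mm across and 80 mm high; origin under its centre; leave alone
- brush_pot: brown pot 68 mm across and 95 mm high with brushes up to 210 mm high, beyond the wheel; origin under its centre; leave alone
- wood_knife: wooden spatula 180 mm long, lying flat; leave alone
- glaze_brush: brush 170 mm long, lying flat; leave alone
Things that resemble listed ones, but are neither listed nor needed, are in the scene too. What is meant by the part that bears vase_center is not yellow, and is the smaller of those in its own colour.

How it is judged:
At the end, for the whole second after the job is handed in: The vase stands mouth up (within 3.5 degrees) on the wheel head, its axis within 12 mm of the wheel's centre, at rest; the underside of the pointer is 0.5 to 10 mm above the rim's height (120 mm above the wheel top), and the orange catch is let out (within 3 mm), so that the slider is locked (angle between vase_center's own z axis and vertical above 3.08 rad and horizontal distance between vase_center and wheel_top below 0.012 m and z of vase_mouth in the frame of wheel_top between 0.117 and 0.123 m and z of pointer_tip in the frame of wheel_top between 0.1205 and 0.13 m and value of joint catch below 0.003 m and linear speed of vase below 0.02 m/s); the robot touches nothing.
It fails at once if a pot or tool that is not part of the job was displaced by more than 25 mm (distance of any of grey_bowl, beaker, pink_bowl, slip_jar, brush_pot, wood_knife, glaze_brush from where it was at the start of the episode above 0.025 m).
It fails at once if the vase was dropped: it fell faster than 0.7 m/s out of the gripper (linear speed of vase above 0.7 m/s and contact force between the fingers and vase below 0.1 N).
It fails at once if the pointer was pressed on the vase with more than 15 N (contact force between gauge and vase above 15 N).
It also fails if it takes over 72 s, if anything falls off the work surface, if the arm or the gripper's body presses on something with over 40 N, if the wrist force passes 120 N, or if a joint passes its speed limit or range.

## Working session

There is one attempt and no reset: what is moved stays moved. The work goes in short steps, each a Python script; the robot and the scene stay as the last script left them, time stands still between calls to the robot, and variables do not carry over. Pictures are saved under pics/ and viewed, and the job is handed in when it is done.

```bash
mkdir -p pics; cat > h.py <<'E'
import numpy as np, cv2
from scipy.spatial.transform import Rotation as R
from bench import arm, fingers, solver, get_image, camera_params, workorder, nets, status
def cw(cam,p):
    c=camera_params(cam); return np.array(c['rotation']).reshape(3,3)@np.array(p)+np.array(c['origin'])
def pix2ray(cam,u,v):
    c=camera_params(cam); x=(u-c['cx'])/c['fx']; y=(v-c['cy'])/c['fy']
    K=np.array([[c['fx'],0,c['cx']],[0,c['fy'],c['cy']],[0,0,1.]])
    p=cv2.undistortPoints(np.array([[[u,v]]],float),K,np.array([c['k1'],0,0,0,0.]))[0,0]
    return p
def pix2w(cam,u,v,d): 
    p=pix2ray(cam,u,v); return cw(cam,[p[0]*d,p[1]*d,d])
def w2pix(cam,P):
    c=camera_params(cam); q=np.array(c['rotation']).reshape(3,3).T@(np.array(P)-np.array(c['origin']))
    x,y=q[:2]/q[2]; s=1+c['k1']*(x*x+y*y); return np.array([c['fx']*x*s+c['cx'],c['fy']*y*s+c['cy']])
def cloud(cam,dep):
    c=camera_params(cam); h,w=dep.shape
    uu,vv=np.meshgrid(np.arange(w),np.arange(h))
    K=np.array([[c['fx'],0,c['cx']],[0,c['fy'],c['cy']],[0,0,1.]])
    p=cv2.undistortPoints(np.stack([uu,vv],-1).reshape(-1,1,2).astype(float),K,np.array([c['k1'],0,0,0,0.])).reshape(h,w,2)
    P=np.concatenate([p*dep[...,None],dep[...,None]],-1)
    return P@np.array(c['rotation']).reshape(3,3).T+np.array(c['origin'])
def shot(cam,name):
    im,d=get_image(cam); cv2.imwrite(f'pics/{name}.png',im); np.save(f'pics/{name}.npy',d); return im,d
E
python3 - <<'E'
from h import *
np.set_printoptions(precision=3,suppress=True)
for c in ('side','top'):
    print(c,camera_params(c)); shot(c,c+'0')
    for l in ['vase_center','vase_mouth','wheel_top','gauge_grip','pointer_tip','ware_board','pad','grey_bowl','beaker','pink_bowl','slip_jar','brush_pot','wood_knife','glaze_brush']:
        for r in nets.place_of(c,l)[:4]: print(c,l,round(r['confidence'],2),cw(c,r['xyz']))
print(status.get_t())
E
```

```text
side {'fx': 536.1350417736423, 'fy': 536.1350417736423, 'cx': 283.0052544016659, 'cy': 204.9015785694918, 'k1': 0.02540978211460306, 'origin': array([ 0.465, -1.399,  0.982]), 'rotation': array([-2.14 ,  0.081, -0.01 ])}Traceback (most recent call last):
  File "<stdin>", line 6, in <module>
  File "h.py", line 5, in cw
    c=camera_params(cam); return np.array(c['rotation']).reshape(3,3)@np.array(p)+np.array(c['origin'])
                                 ~~~~~~~~~~~~~~~~~~~~~~~~~~~~~~~^^^^^
ValueError: cannot reshape array of size 3 into shape (3,3)
```

```bash
sed -i "s/np.array(c\['rotation'\]).reshape(3,3)/R.from_rotvec(c['rotation']).as_matrix()/" h.py
python3 - <<'E'
from h import *
np.set_printoptions(precision=3,suppress=True)
for c in ('side','top'):
    print(c,camera_params(c)); shot(c,c+'0')
    for l in ['vase_center','vase_mouth','wheel_top','gauge_grip','pointer_tip','ware_board','pad','grey_bowl','beaker','pink_bowl','slip_jar','brush_pot','wood_knife','glaze_brush']:
        for r in nets.place_of(c,l)[:4]: print(c,l,round(r['confidence'],2),cw(c,r['xyz']))
print(status.get_t())
E
```

```text
side {'fx': 536.1350417736423, 'fy': 536.1350417736423, 'cx': 283.0052544016659, 'cy': 204.9015785694918, 'k1': 0.02540978211460306, 'origin': array([ 0.465, -1.399,  0.982]), 'rotation': array([-2.14 ,  0.081, -0.01 ])}
side vase_center 0.97 [0.583 0.057 0.075]
side vase_center 0.8 [ 0.791 -0.041  0.056]
side vase_center 0.71 [ 0.279 -0.211  0.087]
side vase_mouth 0.89 [ 0.789 -0.045 -0.001]
side vase_mouth 0.88 [0.582 0.055 0.013]
side wheel_top 0.58 [ 0.54  -0.183  0.035]
side wheel_top 0.25 [ 0.774 -0.146  0.004]
side gauge_grip 0.85 [ 0.469 -0.34   0.104]
side pointer_tip 0.73 [ 0.541 -0.203  0.096]
side ware_board 0.76 [0.605 0.19  0.001]
side pad 0.6 [ 0.414  0.185 -0.003]
side grey_bowl 0.69 [0.619 0.326 0.017]
side grey_bowl 0.4 [ 0.772 -0.145  0.001]
side beaker 0.8 [0.605 0.191 0.01 ]
side pink_bowl 0.83 [ 0.58  -0.43  -0.004]
side brush_pot 0.77 [ 0.772 -0.143  0.001]
side brush_pot 0.43 [ 0.539 -0.182  0.038]
side wood_knife 0.5 [0.436 0.439 0.006]
side wood_knife 0.24 [0.335 0.419 0.   ]
side glaze_brush 0.73 [ 0.336  0.418 -0.   ]
top {'fx': 390.8133975659079, 'fy': 39
[... 519 characters left out ...]
031]
top gauge_grip 0.82 [ 0.47  -0.339  0.101]
top pointer_tip 0.71 [0.615 0.193 0.015]
top pointer_tip 0.56 [ 0.539 -0.199  0.097]
top ware_board 0.76 [ 0.608  0.194 -0.   ]
top pad 0.71 [ 0.422  0.187 -0.002]
top grey_bowl 0.95 [0.62  0.326 0.015]
top beaker 0.71 [0.615 0.193 0.018]
top pink_bowl 0.79 [ 0.58  -0.426  0.001]
top pink_bowl 0.57 [0.439 0.443 0.001]
top pink_bowl 0.44 [ 0.422 -0.486  0.002]
top pink_bowl 0.29 [0.587 0.064 0.015]
top slip_jar 0.68 [ 0.421 -0.486 -0.001]
top slip_jar 0.64 [0.587 0.063 0.018]
top brush_pot 0.86 [ 0.781 -0.14  -0.003]
top wood_knife 0.68 [ 0.438  0.443 -0.   ]
top glaze_brush 0.8 [ 0.335  0.425 -0.003]
top glaze_brush 0.57 [0.611 0.195 0.016]
1.6
```

View pics/side0.png

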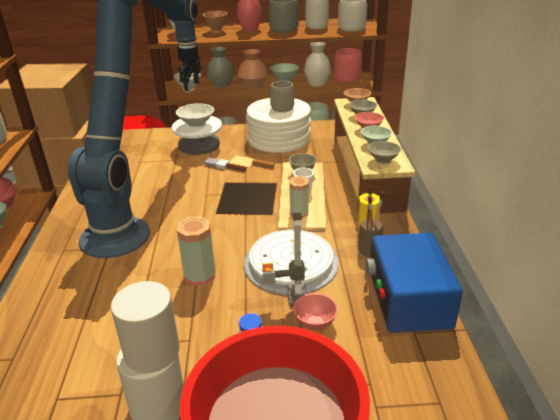

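View pics/top0.png

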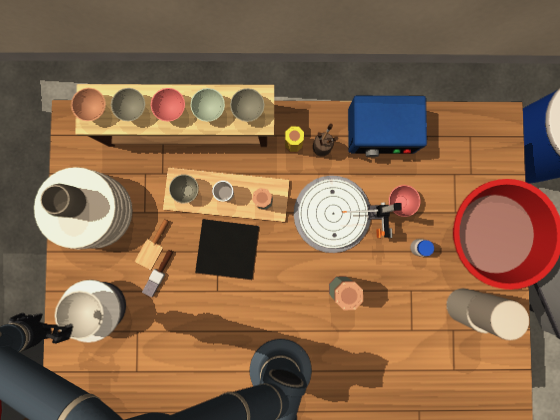

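The vase is the smaller green one on the board, at about (0.588, 0.062), side pixel (299,198). The others are larger green (195,250) and yellow (near 370,205). The wheel is at about (0.54, -0.182), and the gauge is at roughly 0.037. Next I'll check whether a horizontal grasp followed by a 180° roll is reachable.

```bash
cat >> h.py <<'E'
def horiz(phi,roll=0,pitch=0):
    # tool z along heading phi, pitch downwards; tool y horizontal at roll 0
    z=np.array([np.cos(phi)*np.cos(pitch),np.sin(phi)*np.cos(pitch),-np.sin(pitch)])
    y=np.array([-np.sin(phi),np.cos(phi),0]); x=np.cross(y,z)
    return (R.from_matrix(np.stack([x,y,z],1))*R.from_euler('z',roll))
def down(yaw):
    # tool down, tool y at world angle yaw
    y=np.array([np.cos(yaw),np.sin(yaw),0]); z=np.array([0,0,-1.]); x=np.cross(y,z)
    return R.from_matrix(np.stack([x,y,z],1))
E
python3 - <<'E'
from h import *
np.set_printoptions(precision=2,suppress=True)
t0=status.get_t()
for nm,p in (('vase',[.588,.062,.074]),('wheel',[.54,-.182,.095]),('wheelhi',[.54,-.182,.2])):
  for deg in range(-90,91,15):
    for roll in (0,np.pi):
      for pitch in (0,):
        r=horiz(np.radians(deg),roll,pitch); pos=np.array(p)+r.as_matrix()[:,2]*.019
        q=solver.solve_ik(pos,r.as_rotvec())
        if q is not None: print(nm,deg,'roll',round(roll,1),np.array(q))
r=down(np.pi/2)
print('down gauge',solver.solve_ik([.465,-.34,.084],r.as_rotvec()),solver.solve_ik([.465,-.34,.207],r.as_rotvec()))
print(status.get_t()-t0, status.get_eef_rot())
E
```

```text
vase -90 roll 0 [-1.04  1.22  0.63  1.62  0.63  1.46 -0.89]
vase -90 roll 3.1 [-0.77  1.11  0.21  1.61  0.89  1.71  2.03]
vase -75 roll 0 [-1.13  1.18  0.62  1.81  0.81  1.26 -1.04]
vase -75 roll 3.1 [-0.49  1.06 -0.28  1.77  1.28  1.91  1.8 ]
vase -60 roll 0 [-1.21  1.16  0.62  2.    1.07  1.09 -1.26]
vase -60 roll 3.1 [-0.53  1.02 -0.26  1.96  1.46  1.81  1.71]
vase -45 roll 0 [-1.28  1.18  0.64  2.18  1.41  0.97 -1.59]
vase -45 roll 3.1 [-0.58  1.   -0.2   2.15  1.67  1.74  1.59]
vase -30 roll 0 [-0.74  1.01  0.02  2.32  1.89  1.61 -1.76]
vase -30 roll 3.1 [-0.63  1.01 -0.1   2.32  1.92  1.71  1.43]
vase -15 roll 0 [-0.37  1.06 -0.24  2.44  2.33  1.96 -1.67]
vase -15 roll 3.1 [-0.37  1.06 -0.24  2.44  2.33  1.96  1.47]
vase 30 roll 0 [ 1.25  1.75 -1.21  2.38  3.66  0.67 -0.17]
vase 30 roll 3.1 [0.04 1.06 0.14 2.43 3.81 1.93 1.69]
vase 45 roll 0 [ 0.02  1.06  0.33  2.3   4.14  1.92 -1.57]
vase 45 roll 3.1 [0.02 1.06 0.33 2.3  4.14 1.92 1.58]
vase 60 roll 0 [ 1.26  1.56 -1.19  2.07 -0.83  0.4  -2.09]
vase 60 roll 3.1 [ 1.23  1.49 -1.12  2.08 -1.    0.47  1.19]
vase 75 roll 0 [ 0.97 
[... 1565 characters left out ...]
1.64  1.68]
wheelhi 15 roll 0 [ 1.19  0.76 -0.56  2.43  4.15  1.23 -1.4 ]
wheelhi 45 roll 0 [ 1.65  1.2  -1.18  2.05 -0.9   0.7  -2.29]
wheelhi 45 roll 3.1 [ 1.65  1.2  -1.18  2.05 -0.9   0.7   0.85]
wheelhi 60 roll 0 [ 1.37  0.99 -0.81  1.87 -0.95  1.19 -2.26]
wheelhi 60 roll 3.1 [ 1.31  0.94 -0.71  1.88 -1.02  1.25  0.93]
wheelhi 75 roll 0 [ 1.04  0.91 -0.43  1.7  -0.97  1.59 -2.22]
wheelhi 75 roll 3.1 [ 1.04  0.91 -0.43  1.7  -0.97  1.59  0.92]
wheelhi 90 roll 0 [ 0.72  0.93 -0.05  1.54 -0.98  1.95 -2.13]
wheelhi 90 roll 3.1 [ 0.72  0.93 -0.05  1.54 -0.98  1.95  1.01]
down gauge [-0.04  0.56  0.82  1.92 -0.53  0.89  2.62] [-0.22  0.48  1.08  1.81 -0.46  1.14  2.59]
0.0 [-0.51 -3.1  -0.  ]
```

```bash
python3 - <<'E'
from h import *
np.set_printoptions(precision=4,suppress=True)
im=cv2.imread('pics/top0.png'); d=np.load('pics/top0.npy')
P=cloud('top',d)
# vase top
m=(abs(P[...,0]-.588)<.06)&(abs(P[...,1]-.062)<.06)&(P[...,2]>.12)&(P[...,2]<.15)
pts=P[m]; print('vase foot',len(pts),pts.mean(0),np.ptp(pts,0), np.median(pts[:,2]))
# wheel head
m=(np.hypot(P[...,0]-.54,P[...,1]+.182)<.14)&(abs(P[...,2]-.035)<.006)
w=P[m]; 
c=cv2.fitEllipse(cv2.convexHull((w[:,:2]*1000).astype(np.float32))); print('wheel',c,np.median(w[:,2]))
m=(abs(P[...,0]-.588)<.12)&(abs(P[...,1]-.2)<.27)&(abs(P[...,2]-.014)<.004)
b=P[m]; print('board',cv2.minAreaRect((b[:,:2]*1000).astype(np.float32)))
# gauge area
m=(abs(P[...,0]-.51)<.11)&(P[...,1]<-.17)&(P[...,1]>-.40)&(P[...,2]>.06)
ys,xs=np.where(m)
for y,x in sorted(zip(ys,xs))[::6]: print(y,x,P[y,x],im[y,x])
big=cv2.resize(im[170:250,290:430],None,fx=5,fy=5,interpolation=cv2.INTER_CUBIC); cv2.imwrite('pics/topz.png',big)
im=cv2.imread('pics/side0.png')
big=cv2.resize(im[160:330,220:370],None,fx=3.5,fy=3.5,interpolation=cv2.INTER_CUBIC); cv2.imwrite('pics/sidez.png',big)
E
```

```text
vase foot 299 [0.5853 0.0605 0.1331] [0.0616 0.0609 0.0195] 0.13306390140101132
wheel ((540.7422485351562, -180.1178741455078), (237.215087890625, 238.68722534179688), 59.7391242980957) 0.03456259926266814
board ((584.74951171875, 182.64962768554688), (499.6917724609375, 232.1541748046875), 89.73294067382812)
203 381 [ 0.5702 -0.3288  0.1058] [155 169 179]
203 396 [ 0.5565 -0.3308  0.2695] [21 21 22]
204 382 [ 0.5666 -0.3309  0.1103] [169 185 196]
204 396 [ 0.5533 -0.3297  0.2732] [25 25 27]
205 380 [ 0.5624 -0.3214  0.1222] [31 32 34]
205 386 [ 0.5624 -0.3409  0.1221] [39 43 47]
205 394 [ 0.5506 -0.3244  0.2716] [20 20 22]
205 400 [ 0.5509 -0.3426  0.2682] [28 28 37]
206 381 [ 0.559  -0.3242  0.1238] [26 26 28]
206 387 [ 0.5541 -0.3267  0.1876] [ 96 109 118]
206 393 [ 0.5492 -0.327   0.2518] [ 84  95 103]
206 400 [ 0.5481 -0.3431  0.2665] [27 27 35]
207 381 [ 0.5557 -0.3238  0.1252] [33 35 37]
207 387 [ 0.5511 -0.3267  0.1873] [127 143 155]
207 393 [ 0.5464 -0.3274  0.2504] [ 92 104 113]
207 399 [ 0.5448 -0.3382  0.273 ] [25 27 29]
208 380 [ 0.5529 -0.3221  0.1186] [25 25 27]
208 38
[... 2638 characters left out ...]
32 378 [ 0.4752 -0.3162  0.112 ] [ 28  75 165]
232 384 [ 0.4753 -0.3374  0.1054] [ 34  82 176]
232 390 [ 0.4752 -0.3547  0.1144] [ 92 100 105]
233 381 [ 0.472  -0.327   0.1074] [ 35  88 189]
233 387 [ 0.472 -0.346  0.11 ] [24 24 26]
234 378 [ 0.4688 -0.317   0.1083] [ 27  72 159]
234 384 [ 0.4687 -0.3365  0.1084] [ 31  74 160]
234 390 [ 0.4687 -0.3554  0.1114] [79 87 90]
235 381 [ 0.4655 -0.3266  0.1087] [ 48  98 178]
235 387 [ 0.4655 -0.3471  0.1056] [23 24 26]
236 378 [ 0.4623 -0.3172  0.1072] [ 30  81 176]
236 387 [ 0.4622 -0.3468  0.1065] [23 23 25]
237 377 [ 0.459  -0.3165  0.0959] [ 33  74 156]
237 386 [ 0.459  -0.3441  0.1039] [37 57 87]
237 392 [ 0.459  -0.3593  0.1202] [ 56  77 102]
```

View pics/topz.png

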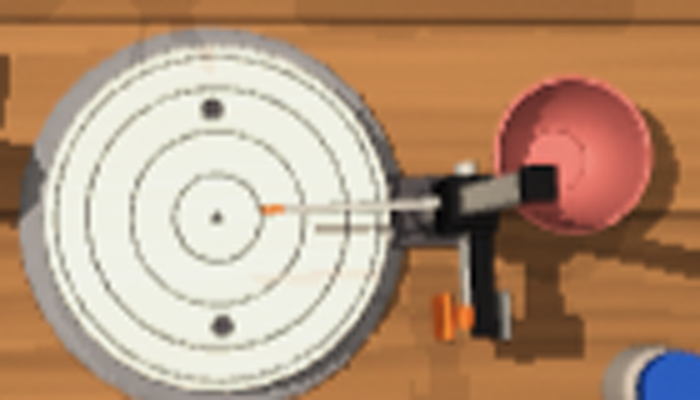

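View pics/sidez.png

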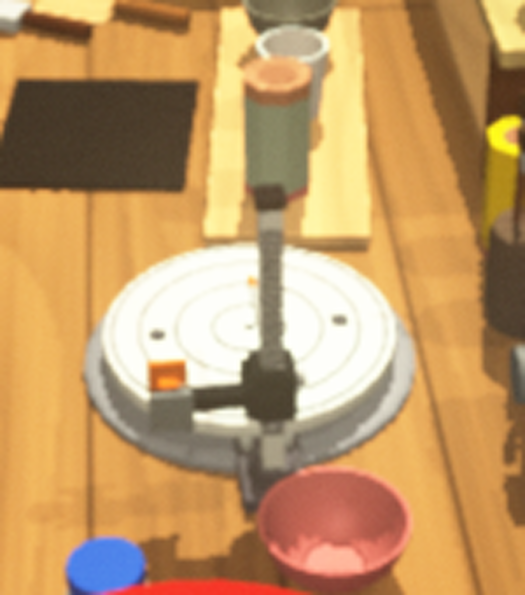

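The pictures agree with the nets: catch and heel are at about (0.47,-0.34) (top px ~(381-392,230-238)), the pointer tip is near top px (342,212), and the vase foot is at (0.585,0.060). Next: refine the wheel yaw, find the vase facets, and check the IK chain.

```bash
python3 - <<'E'
from h import *
np.set_printoptions(precision=3,suppress=True)
im=cv2.imread('pics/top0.png'); d=np.load('pics/top0.npy'); P=cloud('top',d)
def onplane(cam,u,v,z):
    p=pix2ray(cam,u,v); o=cw(cam,[0,0,0]); r=cw(cam,[p[0],p[1],1])-o; return o+r*(z-o[2])/r[2]
g=cv2.cvtColor(im,cv2.COLOR_BGR2GRAY)
hs=[]
for u0,v0 in((290+212/5,170+108/5),(290+223/5,170+325/5),(290+217/5,170+217/5)):
    a,b=int(u0)-5,int(v0)-5; s=255-g[b:b+11,a:a+11].astype(float); s=np.clip(s-s.max()*.45,0,None)
    yy,xx=np.mgrid[b:b+11,a:a+11]; u,v=(s*xx).sum()/s.sum(),(s*yy).sum()/s.sum(); w=onplane('top',u,v,.035);hs.append(w); print(u,v,w)
dv=hs[0]-hs[1]; print('yaw x',np.degrees(np.arctan2(dv[1],dv[0])),np.linalg.norm(dv))
# pointer
m=(abs(P[...,0]-.542)<.03)&(P[...,1]<-.19)&(P[...,1]>-.31)&(P[...,2]>.09)&(P[...,2]<.115)
q=P[m]; f=np.polyfit(q[:,1],q[:,0],1); print('ptr yaw',np.degrees(-np.arctan(f[0])),f, 'z',np.median(q[:,2]))
# side cam wheel/pointer z
ds=np.load('pics/side0.npy');S=cloud('side',ds); ims=cv2.imread('pics/side0.png')
m=(np.hypot(S[...,0]-.54,S[...,1]+.182)<.1)&(abs(S[...,2]-.035)<.01); print('side wheel z',np.median(S[m][:,2]))
# vase shading side
for z in (.05,.08,.105):
    u,v=w2pix('side',[.586,.03,z]); v=int(round(v))
    print(z,u,v); print(ims[v-2:v+3,int(u)-15:int(u)+17].mean(0).astype(int)[:,1])
# vase position from top foot
fz=(abs(P[...,0]-.588)<.06)&(abs(P[...,1]-.062)<.06)&(abs(P[...,2]-.133)<.006)
q=P[fz][:,:2]; print('foot',len(q),q.mean(0),cv2.minEnclosingCircle((q*1000).astype(np.float32)))
big=cv2.resize(ims[165:225,275:325],None,fx=10,fy=10,interpolation=cv2.INTER_CUBIC); cv2.imwrite('pics/vz.png',big)
E
```

```text
331.8627730294397 191.20489078822413 [ 0.617 -0.177  0.035]
334.02449969053026 234.65292964720445 [ 0.467 -0.183  0.035]
332.8597074468085 213.0531914893617 [ 0.541 -0.179  0.035]
yaw x 2.434187410629103 0.15020822315894017
ptr yaw 2.4420244685531607 [-0.043  0.533] z 0.10320265033210341
side wheel z 0.03603512277321985
0.05 300.264454385052 208
[230 230 231 229 204 150 128 128 129 132 137 136 136 137 137 136 135 132
 129 127 127 128 133 187 233 241 240 237 235 232 229 228]
0.08 300.19814521127995 200
[236 234 234 234 201 136 125 126 127 130 135 135 135 135 135 135 134 129
 126 127 127 125 126 137 155 170 192 221 233 231 229 228]
0.105 300.14206063063676 193
[227 225 223 219 186 132 123 125 126 130 133 134 133 133 134 133 131 128
 125 124 124 124 124 133 145 156 200 231 234 231 228 227]
foot 294 [0.586 0.061] ((585.8247680664062, 60.562564849853516), 31.89752960205078)
```

View pics/vz.png

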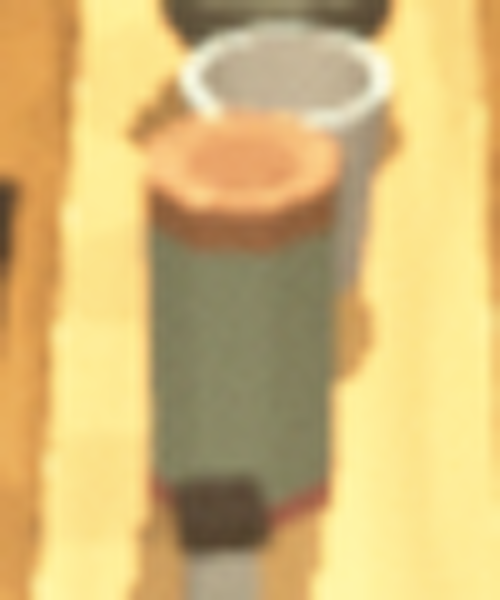

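```bash
cat >> h.py <<'E'
C=np.array([.5408,-.1803,.035]); YAW=np.radians(2.44)
RW=R.from_euler('z',YAW).as_matrix()
def wp(x,y,z): return C+RW@np.array([x,y,z])/1000.
E
python3 - <<'E'
from h import *
np.set_printoptions(precision=2,suppress=True)
print(wp(-75,-158,66))
for pit in (90,75,65,55,45):
  for roll in (0,np.pi):
    r=horiz(YAW,roll,np.radians(pit)); z=r.as_matrix()[:,2]
    for g in (35,100,150):
      q=solver.solve_ik(wp(-75,-158,31+g)+z*.022,r.as_rotvec())
      if q is not None: print(pit,round(roll,1),g,np.array(q))
for roll in (0,np.pi):
  for h in (.079,.3):
    r=horiz(np.radians(-50),roll); z=r.as_matrix()[:,2]
    for b in (.0,.1): print('pick',round(roll,1),h,b,solver.solve_ik(np.array([.586,.0605,h])+z*(.027-b),r.as_rotvec()))
  for hd in (-60,-65,-70,-75):
    r=horiz(np.radians(hd),roll); z=r.as_matrix()[:,2]
    for h in (.09,.25): print('place',hd,round(roll,1),h,solver.solve_ik(np.array([C[0],C[1],h])+z*(.027),r.as_rotvec()))
E
```

```text
[ 0.47 -0.34  0.1 ]
90 0 35 [-0.01  0.56  0.77  1.91 -0.51  0.87  2.64]
90 0 100 [ 0.74  0.39 -0.24  1.81  0.11  0.95  2.07]
90 0 150 [-0.2   0.5   1.06  1.81 -0.48  1.12  2.64]
90 3.1 35 [-0.19  0.73  1.11  1.92 -0.78  1.01 -0.25]
90 3.1 100 [-0.11  0.51  0.92  1.86 -0.48  1.01 -0.52]
90 3.1 150 [-0.2   0.5   1.06  1.81 -0.48  1.12 -0.5 ]
75 0 35 [ 0.98  0.43 -0.43  2.01  0.03  0.53  2.2 ]
75 0 100 [ 0.99  0.33 -0.43  1.95 -0.03  0.67  2.23]
75 0 150 [ 1.    0.27 -0.43  1.9  -0.06  0.78  2.25]
75 3.1 35 [-0.04  0.54  0.91  2.06 -0.95  0.77 -0.05]
75 3.1 100 [-0.19  0.5   1.12  2.01 -0.87  0.91 -0.13]
75 3.1 150 [-0.22  0.4   1.12  1.96 -0.72  0.95 -0.28]
65 0 35 [ 1.2   0.44 -0.61  2.09 -0.11  0.35  2.39]
65 0 100 [ 1.22  0.33 -0.61  2.04 -0.19  0.5   2.43]
65 0 150 [ 1.23  0.26 -0.61  1.99 -0.22  0.61  2.44]
65 3.1 35 [ 0.44  0.38  0.33  2.13 -0.97  0.52  0.03]
65 3.1 100 [-0.03  0.37  0.92  2.1  -1.    0.76  0.03]
65 3.1 150 [-0.19  0.35  1.12  2.06 -0.92  0.86 -0.06]
55 0 35 [ 1.68  0.72 -1.19  2.15  0.94  0.3   1.52]
55 0 100 [ 1.57  0.43 -0.96  2.11 -0.2   0.32  2.52]
55 0 150 
[... 1256 characters left out ...]
1.75  1.64]
pick 3.1 0.079 0.1 [-0.66  1.02 -0.34  2.08  1.44  1.86  1.61]
pick 3.1 0.3 0.0 [-0.33  0.58 -0.51  2.13  1.64  1.84  2.06]
pick 3.1 0.3 0.1 [-0.6   0.57 -0.43  2.12  1.43  1.89  2.01]
place -60 3.1 0.09 [-0.32  0.97  0.    2.31  1.77  1.6   1.44]
place -60 3.1 0.25 [-0.16  0.57 -0.2   2.36  1.79  1.63  1.81]
place -65 3.1 0.09 [-0.32  0.96 -0.02  2.25  1.68  1.59  1.5 ]
place -65 3.1 0.25 [-0.15  0.59 -0.21  2.3   1.7   1.66  1.85]
place -70 3.1 0.09 [-0.31  0.96 -0.04  2.2   1.59  1.6   1.56]
place -70 3.1 0.25 [-0.15  0.61 -0.23  2.24  1.62  1.69  1.88]
place -75 3.1 0.09 [-0.29  0.96 -0.05  2.14  1.51  1.61  1.61]
place -75 3.1 0.25 [-0.14  0.63 -0.24  2.18  1.55  1.73  1.91]
```

```bash
python3 - <<'E'
from h import *
np.set_printoptions(precision=3,suppress=True)
r=horiz(YAW,0,np.radians(68)); z=r.as_matrix()[:,2]
fingers.set_gripper(.078)
arm.reach([.42,.05,.42],r.as_rotvec()); print(status.get_t(),np.array(status.get_joint_pos()))
gp=wp(-75,-158,31+36)+z*.024
pre=gp-z*.20
q=solver.solve_ik(pre,r.as_rotvec()); print(np.array(q)); 
q2=solver.solve_ik(gp,r.as_rotvec()); print(np.array(q2)); 
arm.reach(pre,r.as_rotvec()); print(status.get_t(),np.array(status.get_joint_pos()))
shot('side','s1');shot('top','t1')
E
```

```text
4.175 [-0.495 -0.328  0.136  1.966  0.176  1.139  1.212]
[ 0.844  0.063 -0.049  1.99  -0.372  0.861  2.622]
[ 0.91   0.392 -0.274  2.077 -0.363  0.416  2.597]
5.7333 [ 0.843  0.062 -0.05   1.99  -0.372  0.861  2.621]
```

View pics/s1.png

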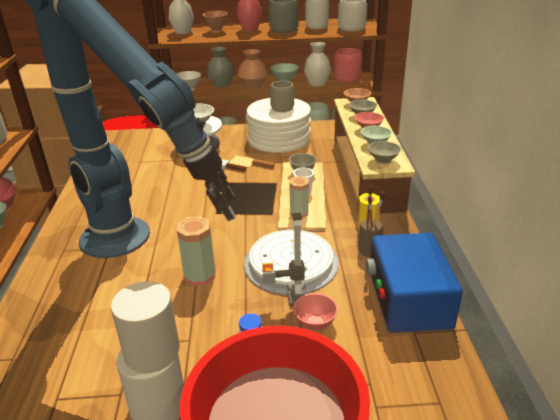

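View pics/t1.png

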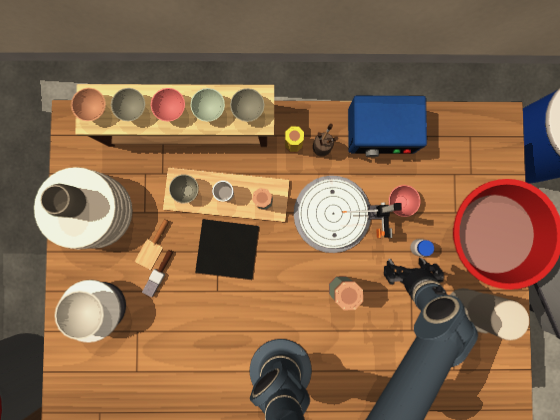

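The gripper is open above the gauge (top px ~(388-440,270)) and lined up. Now I'll descend, pinch and raise.

```bash
python3 - <<'E'
from h import *
np.set_printoptions(precision=3,suppress=True)
r=horiz(YAW,0,np.radians(68)); z=r.as_matrix()[:,2]
gp=wp(-75,-158,31+36)+z*.024
f0=np.array(status.get_force())
print(arm.move_l(gp-z*.05,max_speed=.2,max_force=12), arm.move_l(gp,max_speed=.08,max_force=8),status.get_position(),gp, status.get_t(), np.array(status.get_force())-f0)
im,d=shot('side','s2'); cv2.imwrite('pics/s2z.png',cv2.resize(im[180:330,200:370],None,fx=4,fy=4,interpolation=cv2.INTER_CUBIC))
E
```

```text
False False [ 0.482 -0.341  0.08 ] [ 0.482 -0.341  0.08 ] 7.5083 [ 1.056 -0.581 -1.206]
```

View pics/s2z.png

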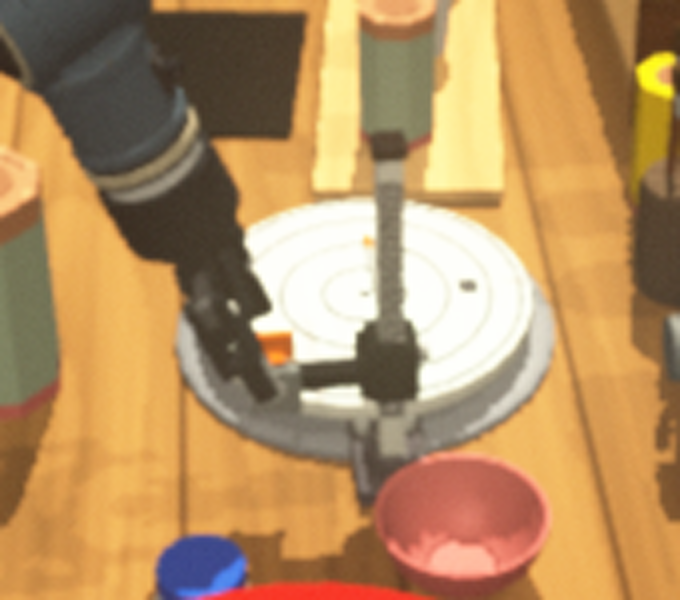

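The fingers straddle the plates, with the near finger outside the heel at zoom px (255,380). Now squeeze and raise.

```bash
python3 - <<'E'
from h import *
np.set_printoptions(precision=3,suppress=True)
f0=np.array(status.get_force())
fingers.set_gripper(.0,30); print('w',status.get_grip_width(),np.array(status.get_force())-f0,status.get_t())
p=np.array(status.get_position())
print(arm.move_l(p+[0,0,.108],max_speed=.07,max_force=20),np.array(status.get_position())-p,np.array(status.get_force())-f0,status.get_grip_width(),status.get_t())
im,d=shot('side','s3'); cv2.imwrite('pics/s3z.png',cv2.resize(im[160:310,200:370],None,fx=4,fy=4,interpolation=cv2.INTER_CUBIC))
E
```

```text
w 0.03563020009960166 [-2.382 -5.768  0.176] 8.0083
False [-0.     0.     0.108] [-1.477 -4.532 -0.251] 0.035778570801465806 9.7083
```

View pics/s3z.png

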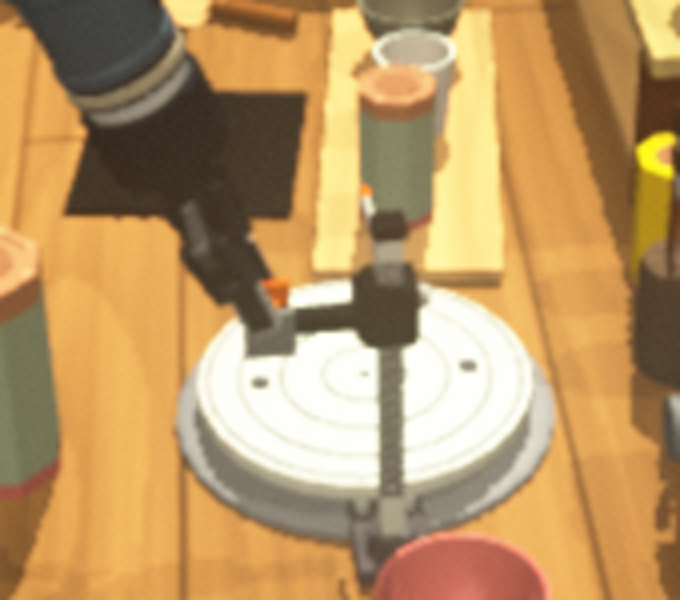

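The slider is up (orange tip now near zoom px (366,190), slider near the post top). I'll release, retreat, measure, and go to the horizontal hover pose.

```bash
python3 - <<'E'
from h import *
np.set_printoptions(precision=3,suppress=True)
r=horiz(YAW,0,np.radians(68)); z=r.as_matrix()[:,2]
fingers.set_gripper(.075); p=np.array(status.get_position())
arm.move_l(p-z*.17,max_speed=.25)
im,d=shot('top','t3'); im2,d2=shot('side','s3b')
for c in ('top','side'):
    for l in ('pointer_tip','gauge_grip'):
        for q in nets.place_of(c,l)[:2]: print(c,l,q['confidence'],cw(c,q['xyz']))
P=cloud('top',d)
m=(abs(P[...,0]-.545)<.02)&(P[...,1]<-.205)&(P[...,1]>-.30)&(P[...,2]>.12)
print('ptr top z',m.sum(),np.median(P[m][:,2]))
r=horiz(np.radians(-50),np.pi); z=r.as_matrix()[:,2]
arm.reach(np.array([.586,.0605,.30])+z*(.027-.12),r.as_rotvec()); print(status.get_t(),np.array(status.get_joint_pos()))
shot('side','s4');shot('top','t4')
E
```

```text
top pointer_tip 0.97 [ 0.539 -0.198  0.203]
top gauge_grip 0.67 [ 0.472 -0.339  0.209]
side pointer_tip 0.89 [ 0.541 -0.202  0.208]
side gauge_grip 0.77 [ 0.468 -0.343  0.211]
ptr top z 64 0.20990133818273116
13.275 [-0.785  0.545 -0.237  2.122  1.362  1.812  2.013]
```

View pics/s4.png

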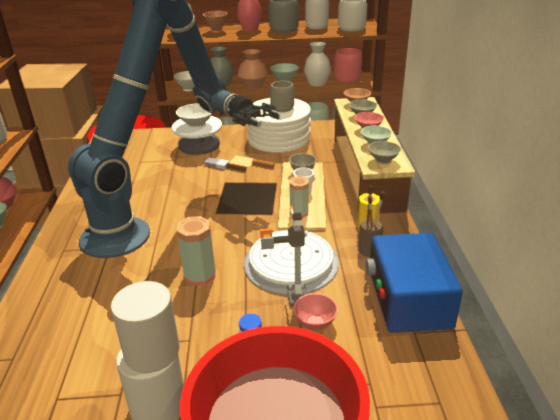

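View pics/t4.png

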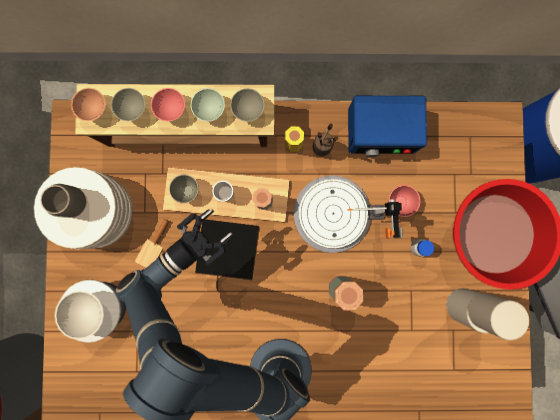

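```bash
python3 - <<'E'
from h import *
np.set_printoptions(precision=3,suppress=True)
r=horiz(np.radians(-50),np.pi).as_matrix(); z=r[:,2]
tcp=np.array([.586,.0605,.30])+z*(.027-.12)
lat=np.array([-z[1],z[0],0])
for c,f in (('side','s4'),('top','t4')):
    P=cloud(c,np.load(f'pics/{f}.npy')); D=np.load(f'pics/{f}.npy')
    a=(P-tcp)@z; b=(P-tcp)@lat
    m=(D>0)&(abs(b)<.12)&(a<.02)&(a>-.4)&(P[...,2]>.17)&(P[...,2]<.6)
    for lo in np.arange(-.4,.02,.03):
        k=m&(a>=lo)&(a<lo+.03)
        if k.sum(): print(c,round(lo,2),k.sum(),'z',np.percentile(P[k][:,2],[0,3,50,97]),'lat',b[k].min(),b[k].max())
E
```

```text
side -0.4 1 z [0.299 0.299 0.299 0.299] lat -0.04567371987629055 -0.04567371987629055
side -0.37 45 z [0.248 0.268 0.313 0.341] lat -0.06536233506550167 -0.02216121536379156
side -0.34 135 z [0.246 0.254 0.306 0.385] lat -0.10202136947947132 -0.019101849461681995
side -0.31 499 z [0.259 0.275 0.346 0.441] lat -0.11785338964819919 0.0330643206771922
side -0.28 684 z [0.261 0.286 0.409 0.474] lat -0.11989022256650891 0.018288487023177057
side -0.25 463 z [0.268 0.292 0.489 0.575] lat -0.11999866263273176 0.012383873289277203
side -0.22 130 z [0.274 0.283 0.323 0.571] lat -0.11932317490894127 0.013022231709619858
side -0.19 136 z [0.278 0.29  0.324 0.34 ] lat -0.042698916536075486 0.03357635139829938
side -0.16 200 z [0.29  0.299 0.316 0.337] lat -0.07434324882205533 0.05843110778594392
side -0.13 257 z [0.283 0.289 0.311 0.32 ] lat -0.07571425247093105 0.06681380685945454
side -0.1 209 z [0.287 0.29  0.306 0.317] lat -0.0779032645075163 0.06700183153166474
side -0.07 114 z [0.289 0.292 0.304 0.314] lat -0.05663560446541599 0.04477123193113346
side -0.04 25 z [0.294 0.294 0.302 0.313] l
[... 475 characters left out ...]
9615
top -0.25 635 z [0.296 0.312 0.494 0.593] lat -0.11956763302782185 0.03791037311812837
top -0.22 310 z [0.292 0.304 0.33  0.342] lat -0.11969520557051828 0.037408546216977735
top -0.19 309 z [0.301 0.308 0.333 0.34 ] lat -0.03663148034745956 0.038009629263473906
top -0.16 428 z [0.3   0.304 0.312 0.337] lat -0.0673127992375575 0.06788505972831825
top -0.13 456 z [0.286 0.295 0.312 0.322] lat -0.06811950824791785 0.06916355135312416
top -0.1 248 z [0.286 0.292 0.312 0.317] lat -0.06814391280271491 0.0694728972204565
top -0.07 123 z [0.29  0.294 0.309 0.314] lat -0.050657130921297415 0.05188464927670337
top -0.04 14 z [0.295 0.295 0.307 0.312] lat -0.043581072539349494 0.04529492244207909
```

The wrist's underside is about 54 mm below the tool axis, so the horizontal grasp clears the bench. The gripper knuckles are ±69 mm wide, so I need heading ≈ -40° to miss the beaker. I'll check the IK and descend from above.

```bash
python3 - <<'E'
from h import *
np.set_printoptions(precision=3,suppress=True)
im=cv2.imread('pics/top0.png');d=np.load('pics/top0.npy');P=cloud('top',d)
m=(np.hypot(P[...,0]-.608,P[...,1]-.193)<.06)&(P[...,2]>.078)&(P[...,2]<.1)
print('beaker',cv2.minEnclosingCircle((P[m][:,:2]*1000).astype(np.float32)))
r=horiz(np.radians(-40),np.pi); z=r.as_matrix()[:,2]; v=np.array([.586,.0605,0])
for h in (.25,.2,.079): 
    q=solver.solve_ik(v+[0,0,h]+z*.027,r.as_rotvec()); print(h,q)
arm.reach(v+[0,0,.23]+z*.027,r.as_rotvec()); fingers.set_gripper(.08)
print(status.get_t(),np.array(status.get_joint_pos()))
shot('side','s5');im,d=shot('top','t5'); cv2.imwrite('pics/t5z.png',cv2.resize(im[150:300,130:330],None,fx=4,fy=4))
P=cloud('top',d);lat=np.array([-z[1],z[0],0]);tcp=np.array(status.get_position());a=(P-tcp)@z;b=(P-tcp)@lat
k=(a>-.2)&(a<-.06)&(abs(b)<.12)&(P[...,2]>.19)&(P[...,2]<.3); print('knuckle',b[k].min(),b[k].max())
bk=np.array([.608,.193,0])-tcp; print('beaker a,b',bk@z,bk@lat)
E
```

```text
beaker ((612.01220703125, 193.09579467773438), 34.91128158569336)
0.25 [-0.614  0.59  -0.14   2.274  1.729  1.605  1.861]
0.2 [-0.629  0.705 -0.121  2.272  1.733  1.622  1.75 ]
0.079 [-0.668  0.983 -0.07   2.215  1.733  1.637  1.526]
14.2167 [-0.621  0.635 -0.134  2.273  1.731  1.613  1.816]
knuckle -0.06951789975283566 0.07232902701922925
beaker a,b -0.09458994445233081 0.1145826163234791
```

View pics/t5z.png

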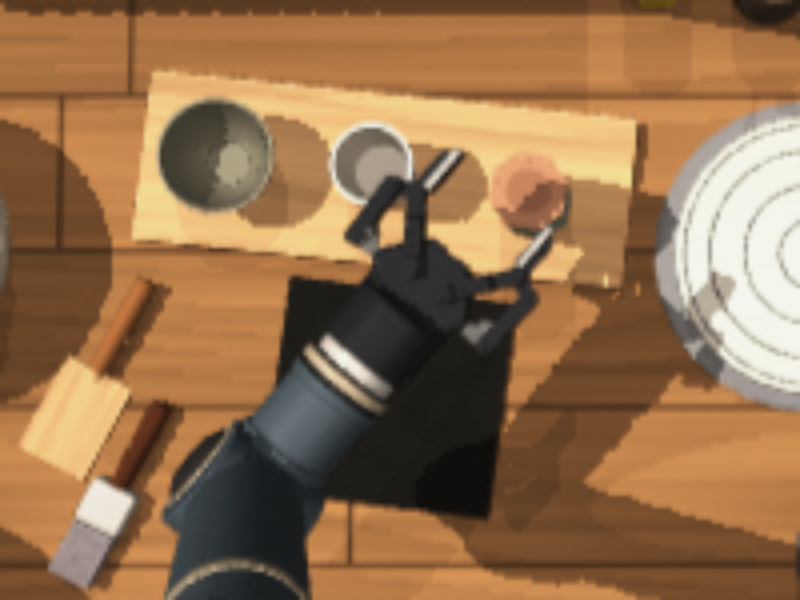

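View pics/s5.png

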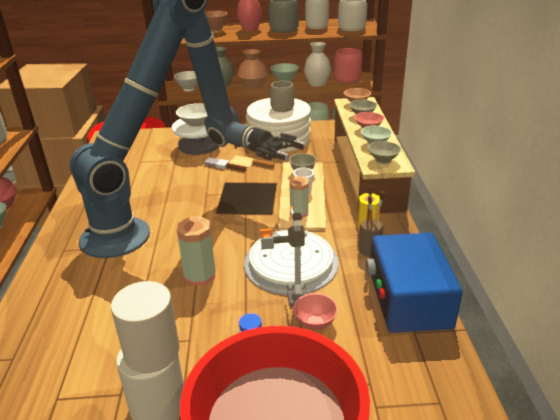

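The fingers straddle the vase axis after allowing for parallax (tips at zoom px (450,160) and (550,235)), and the beaker gap is about 8–10 mm. Descending.

```bash
python3 - <<'E'
from h import *
np.set_printoptions(precision=3,suppress=True)
fingers.set_gripper(.075)
p=np.array(status.get_position()); f0=np.array(status.get_force()); e0=np.array(status.get_joint_efforts())
print(arm.move_l([p[0],p[1],.14],max_speed=.15,max_force=6), arm.move_l([p[0],p[1],.079],max_speed=.08,max_force=6),status.get_position(),np.array(status.get_force())-f0, np.array(status.get_joint_efforts())-e0,status.get_t())
im,d=shot('top','t6'); cv2.imwrite('pics/t6z.png',cv2.resize(im[150:300,130:330],None,fx=4,fy=4))
im,d=shot('side','s6'); cv2.imwrite('pics/s6z.png',cv2.resize(im[130:280,180:380],None,fx=4,fy=4))
E
```

```text
False False [0.607 0.043 0.079] [-0.043 -0.29  -1.289] [ 0.038 -6.43   0.522  7.349 -0.886  0.076 -0.002] 16.2083
```

View pics/t6z.png

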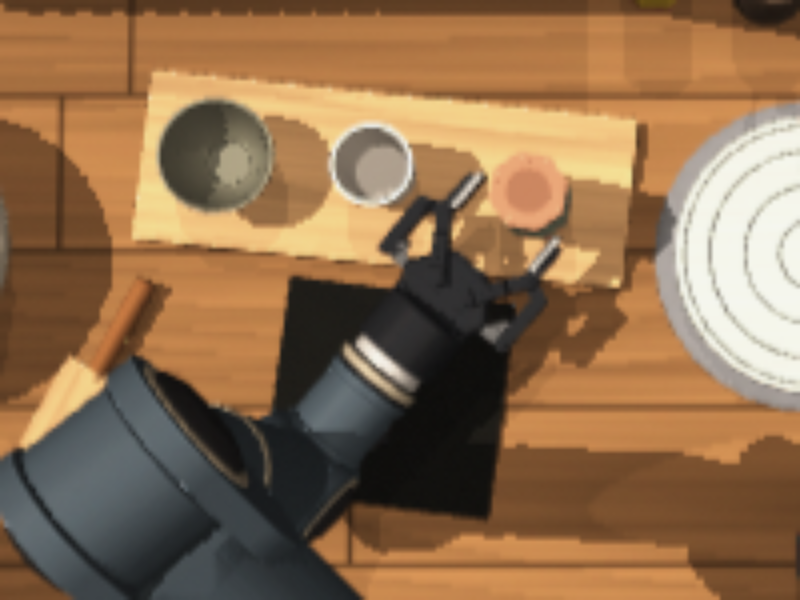

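View pics/s6z.png

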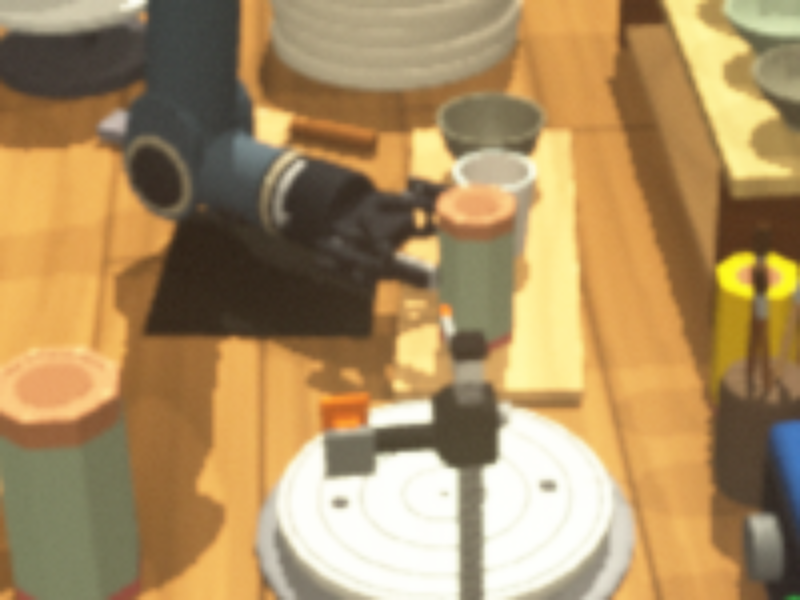

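```bash
python3 - <<'E'
from h import *
for p in ([.607,.043,.079],[.586,.0605,.079],[.586,.0605,.134]): print((w2pix('top',p)-[130,150])*4)
E
```

```text
[551.27324992 170.71286737]
[530.21781342 195.78367508]
[526.50043315 189.30207916]
```

```bash
python3 - <<'E'
from h import *
r=horiz(np.radians(-40),np.pi); z=r.as_matrix()[:,2];lat=np.array([-z[1],z[0],0])
for f,tcp in (('t6',[.607,.043,.079]),('t5',[.607,.043,.23])):
    P=cloud('top',np.load(f'pics/{f}.npy'));tcp=np.array(tcp);a=(P-tcp)@z;b=(P-tcp)@lat
    for s in (1,-1):
        k=(b*s>.028)&(b*s<.075)&(abs(P[...,2]-tcp[2])<.03)&(a>-.1)&(a<.03)
        h,e=np.histogram(a[k],np.arange(-.1,.031,.01)); print(f,s,h)
        kk=k&(a<-.02); print(np.abs(b[kk&(a>-.04)]).min() if (kk&(a>-.04)).any() else None)
print(np.array(status.get_position()))
E
```

```text
t6 1 [30 28 14 14 15  9  2  0  0  0  0  0  0]
0.0397546066849266
t6 -1 [28 28 14 13 12 11  7  4  2  0  0  0  0]
0.028386638007438868
t5 1 [44 33 20 18 20 12  0  0  0  0  0  0  0]
None
t5 -1 [38 31 17 17 16 12  0  0  0  0  0  0  0]
None
[0.60675407 0.04348402 0.07960629]
```

The fingertips sit about 40 mm behind the reported TCP when open (zoom px (483,175)/(560,240); TCP projects to (551,171)), so they stop short of the vase centre. I'll advance 24 mm and check again before closing.

```bash
python3 - <<'E'
from h import *
np.set_printoptions(precision=3,suppress=True)
r=horiz(np.radians(-40),np.pi); z=r.as_matrix()[:,2];lat=np.array([-z[1],z[0],0])
p=np.array([.606685,.043145,.079]); f0=np.array(status.get_force())
print(arm.move_l(p+z*.024,max_speed=.05,max_force=5),status.get_position(),np.array(status.get_force())-f0)
fingers.set_gripper(.0,50); print('w',status.get_grip_width(),np.array(status.get_force())-f0,status.get_t())
im,d=shot('top','t7'); cv2.imwrite('pics/t7z.png',cv2.resize(im[170:230,220:300],None,fx=9,fy=9))
E
```

```text
False [0.625 0.028 0.079] [-0.892 -0.642  0.246]
w 0.062454854017023685 [-4.584  0.012  1.742] 17.2083
```

View pics/t7z.png

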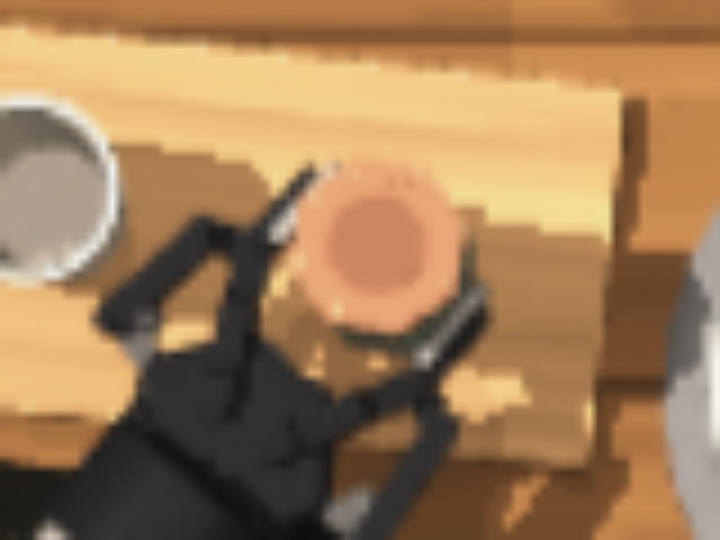

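The pads bracket the vase and their tips reach about 13 mm past its axis (zoom px (325,168), (485,290)). The 62.5 mm width suggests they hold near the corners. Lifting gently to check.

```bash
python3 - <<'E'
from h import *
np.set_printoptions(precision=3,suppress=True)
p=np.array(status.get_position())
fingers.set_gripper(.0,65)
arm.move_l(p+[0,0,.01],max_speed=.03); print(status.get_grip_width(),np.array(status.get_force()),np.array(status.get_torque()))
arm.move_l(p+[0,0,.17],max_speed=.12); print(status.get_grip_width(),np.array(status.get_force()),np.array(status.get_torque()),status.get_t(),np.array(status.get_joint_pos()))
im,d=shot('side','s8'); cv2.imwrite('pics/s8z.png',cv2.resize(im[80:230,220:380],None,fx=4.5,fy=4))
E
```

```text
0.0613357020950324 [-0.048  0.626 -5.266] [ 1.337  1.56  -0.037]
0.06170759626318347 [-0.276  0.11  -5.62 ] [ 1.331  1.577 -0.023] 19.45 [-0.591  0.595 -0.102  2.263  1.775  1.569  1.863]
```

View pics/s8z.png

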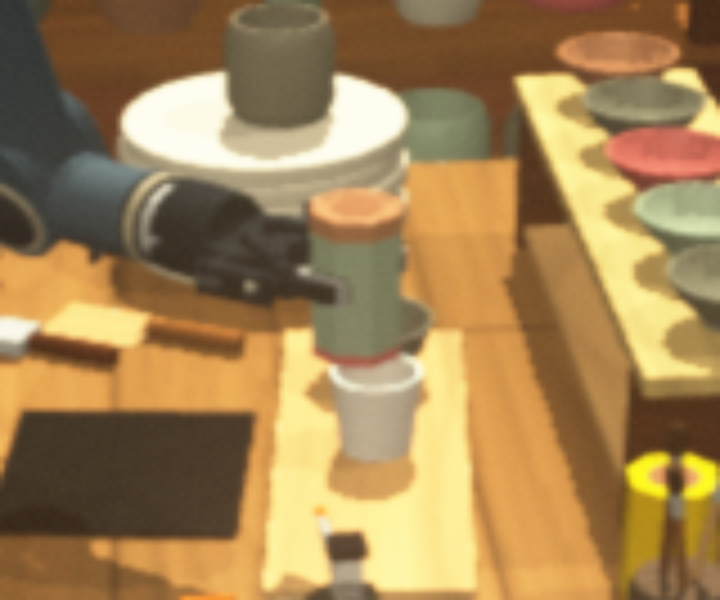

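The vase is held upright and clear of the board (zoom px (355,275)). Flipping with the last joint, then moving above the wheel.

```bash
python3 - <<'E'
from h import *
np.set_printoptions(precision=3,suppress=True)
q=np.array(status.get_joint_pos()); q[6]-=np.pi; arm.movej(q); print(status.get_t(),status.get_grip_width())
r=horiz(np.radians(-65),0); z=r.as_matrix()[:,2]
t=np.array([C[0],C[1],.255])-z*.04+z*.051   # 40 mm short of centre, high
print(np.array(solver.solve_ik(t,r.as_rotvec())))
arm.reach(t,r.as_rotvec()); print(status.get_t(),status.get_grip_width(),np.array(status.get_joint_pos()),status.get_position())
im,d=shot('side','s9'); im,d=shot('top','t9')
for c in ('top','side'):
    for l in ('vase_center','vase_mouth'):
        for k in nets.place_of(c,l)[:4]: print(c,l,round(k['confidence'],2),cw(c,k['xyz']))
E
```

```text
22.15 0.06187382810800104
[-0.383  0.565  0.017  2.316  1.633  1.545 -1.311]
23.0167 0.06174891552299313 [-0.384  0.565  0.015  2.315  1.635  1.545 -1.311] [ 0.547 -0.189  0.255]
top vase_center 0.86 [ 0.529 -0.141  0.257]
top vase_center 0.81 [ 0.788 -0.041  0.061]
top vase_center 0.71 [ 0.28  -0.206  0.085]
top vase_mouth 0.97 [ 0.282 -0.209 -0.004]
top vase_mouth 0.84 [ 0.788 -0.043  0.001]
top vase_mouth 0.8 [ 0.524 -0.137  0.32 ]
top vase_mouth 0.49 [0.419 0.188 0.   ]
side vase_center 0.98 [ 0.278 -0.211  0.086]
side vase_center 0.94 [ 0.787 -0.044  0.056]
side vase_center 0.75 [ 0.523 -0.147  0.258]
side vase_mouth 0.95 [ 0.79  -0.043 -0.003]
side vase_mouth 0.76 [ 0.527 -0.149  0.322]
side vase_mouth 0.69 [ 0.278 -0.212  0.002]
```

View pics/s9.png

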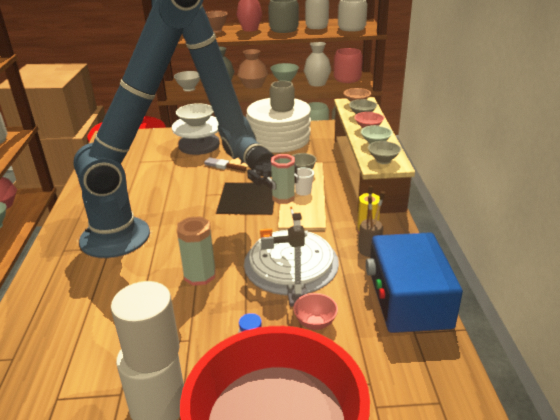

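View pics/t9.png

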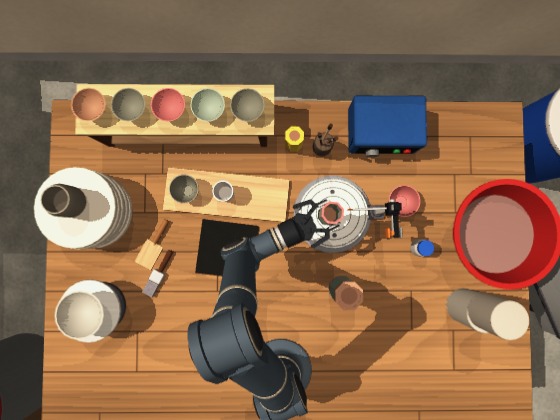

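The vase is now mouth up: the pink rim is at side px (283,160), and it's at (0.526,-0.143), as predicted. I'll lower it 40 mm short of centre, slide it under the raised pointer and measure.

```bash
python3 - <<'E'
from h import *
np.set_printoptions(precision=3,suppress=True)
r=horiz(np.radians(-65),0); z=r.as_matrix()[:,2]
f0=np.array(status.get_force())
t=np.array([C[0],C[1],.104])+z*.011
print(arm.move_l(t,max_speed=.13,max_force=10),np.array(status.get_force())-f0)
print(arm.move_l(t+z*.039,max_speed=.08,max_force=8),np.array(status.get_force())-f0,status.get_t(),status.get_position(),status.get_grip_width())
im,d=shot('side','s10'); cv2.imwrite('pics/s10z.png',cv2.resize(im[160:310,200:370],None,fx=4,fy=4,interpolation=cv2.INTER_CUBIC))
im,d=shot('top','t10'); cv2.imwrite('pics/t10z.png',cv2.resize(im[170:255,270:430],None,fx=4.5,fy=4.5,interpolation=cv2.INTER_CUBIC))
for c in ('top','side'):
    for l in ('vase_center','vase_mouth'):
        for k in nets.place_of(c,l)[:4]:
            w=cw(c,k['xyz'])
            if np.hypot(*(w-C)[:2])<.06: print(c,l,round(k['confidence'],2),w)
P=cloud('top',d); m=(np.hypot(P[...,0]-C[0],P[...,1]-C[1])<.05)&(P[...,2]>.145)&(P[...,2]<.185)
print(m.sum(),np.median(P[m][:,2]),cv2.minEnclosingCircle((P[m][:,:2]*1000).astype(np.float32)))
E
```

```text
False [ 0.198 -0.163  0.52 ]
False [-0.08  -0.401  1.109] 25.2667 [ 0.562 -0.226  0.104] 0.06164245802423521
top vase_center 0.91 [ 0.541 -0.178  0.11 ]
top vase_mouth 0.73 [ 0.541 -0.176  0.169]
side vase_center 0.6 [ 0.538 -0.182  0.11 ]
side vase_center 0.57 [ 0.541 -0.182  0.168]
side vase_mouth 0.71 [ 0.539 -0.182  0.17 ]
150 0.16732968351239808 ((541.0128784179688, -178.60885620117188), 31.52092170715332)
```

View pics/s10z.png

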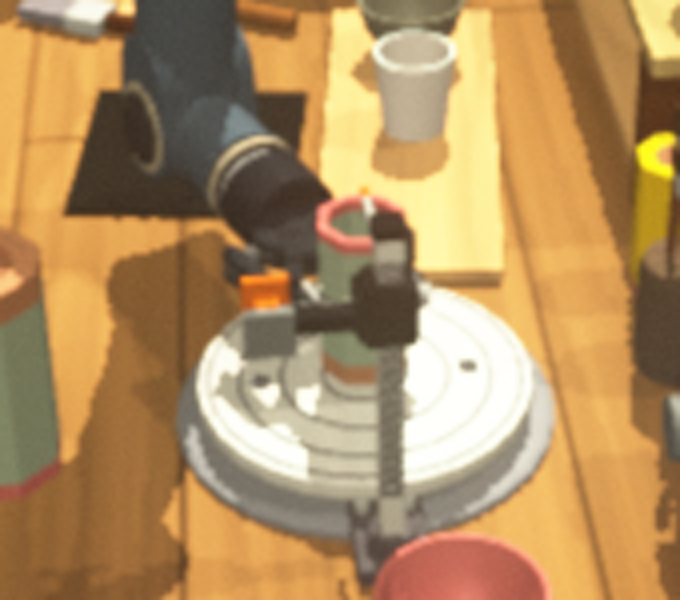

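View pics/t10z.png

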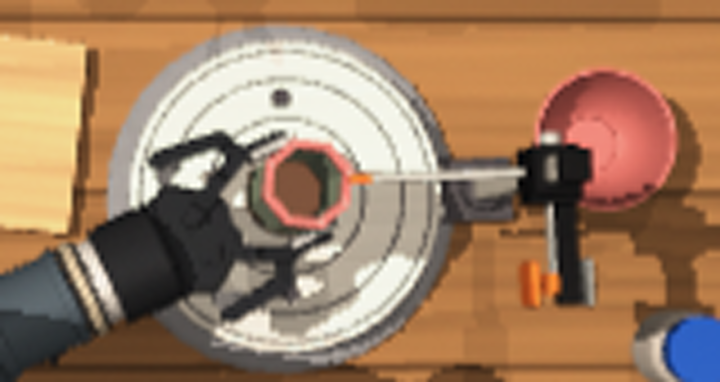

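The vase is centred within about 2 mm over the wheel and under the pointer tip. Lowering until contact, then releasing and retreating.

```bash
python3 - <<'E'
from h import *
np.set_printoptions(precision=3,suppress=True)
r=horiz(np.radians(-65),0); z=r.as_matrix()[:,2]
p=np.array(status.get_position()); f0=np.array(status.get_force())
s=arm.move_l(p+[0,0,-.008],max_speed=.06,max_force=8)
if not s: s=arm.move_l(p+[0,0,-.022],max_speed=.012,max_force=5)
p1=np.array(status.get_position()); print(s,p1-p,np.array(status.get_force())-f0,status.get_t())
if s: 
    fingers.set_gripper(.066); fingers.set_gripper(.078)
    print(np.array(status.get_force())-f0,status.get_grip_width())
    print(arm.move_l(p1-z*.13,max_speed=.1,max_force=5),status.get_t())
im,d=shot('side','s11'); cv2.imwrite('pics/s11z.png',cv2.resize(im[160:310,200:370],None,fx=4,fy=4,interpolation=cv2.INTER_CUBIC))
im,d=shot('top','t11'); cv2.imwrite('pics/t11z.png',cv2.resize(im[170:255,270:430],None,fx=4.5,fy=4.5,interpolation=cv2.INTER_CUBIC))
for c in ('top','side'):
    for l in ('vase_center','vase_mouth'):
        for k in nets.place_of(c,l)[:4]:
            w=cw(c,k['xyz'])
            if np.hypot(*(w-C)[:2])<.06: print(c,l,round(k['confidence'],2),w)
P=cloud('top',d); m=(np.hypot(P[...,0]-C[0],P[...,1]-C[1])<.05)&(P[...,2]>.135)&(P[...,2]<.185)
print(m.sum(),np.median(P[m][:,2]),cv2.minEnclosingCircle((P[m][:,:2]*1000).astype(np.float32)))
E
```

```text
True [-0.    -0.    -0.013] [-0.499  0.75   8.965] 26.5083
[1.453 0.118 4.721] 0.07789290923299554
False 28.4583
top vase_center 0.88 [ 0.545 -0.178  0.093]
top vase_mouth 0.88 [ 0.542 -0.175  0.158]
side vase_center 0.91 [ 0.539 -0.183  0.095]
side vase_mouth 0.64 [ 0.54  -0.184  0.156]
135 0.1535400613534903 ((541.3995361328125, -178.51551818847656), 32.41611862182617)
```

View pics/s11z.png

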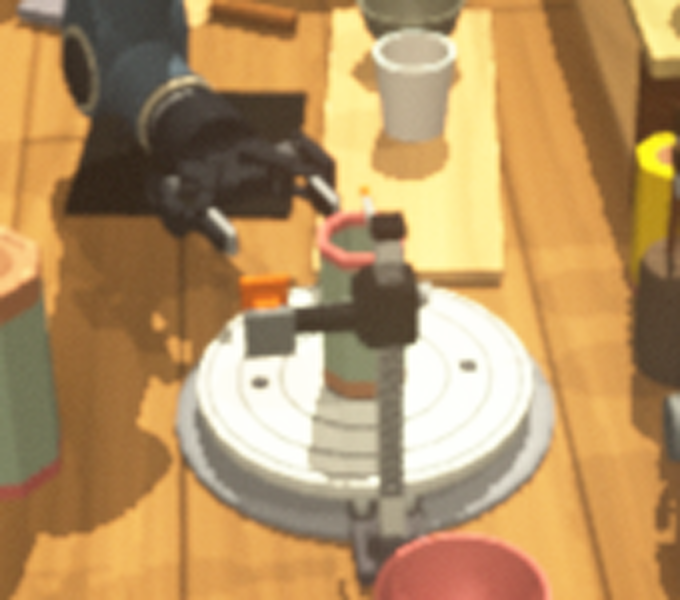

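View pics/t11z.png

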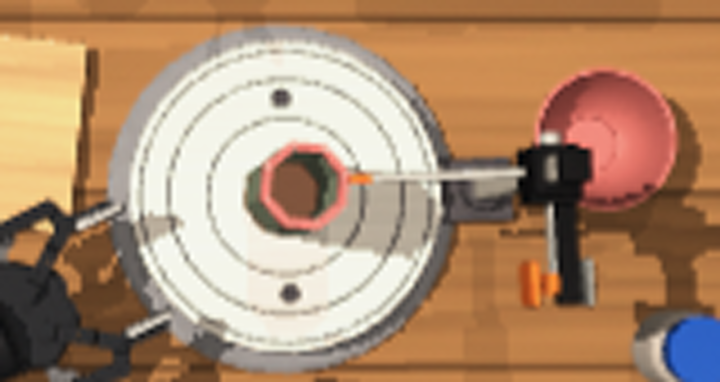

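The vase is standing mouth up at about (0.541,-0.179), centred and untouched (side zoom (360,310)). Now back to the gauge.

```bash
python3 - <<'E'
from h import *
np.set_printoptions(precision=3,suppress=True)
p=np.array(status.get_position())
arm.move_l(p+[0,0,.25],max_speed=.3)
r=horiz(YAW,0,np.radians(68)); z=r.as_matrix()[:,2]
gp=wp(-75,-158,31+142)+z*.036; pre=gp-z*.15
arm.reach([.44,-.02,.42],r.as_rotvec()); print(status.get_t(),np.array(status.get_joint_pos()))
arm.reach(pre,r.as_rotvec()); print(status.get_t(),np.array(status.get_joint_pos()))
print(solver.solve_ik(gp,r.as_rotvec()),solver.solve_ik(gp-[0,0,.05],r.as_rotvec()))
f0=np.array(status.get_force())
print(arm.move_l(gp-z*.04,max_speed=.2,max_force=10),arm.move_l(gp,max_speed=.06,max_force=6),np.array(status.get_force())-f0,status.get_t())
im,d=shot('side','s12'); cv2.imwrite('pics/s12z.png',cv2.resize(im[140:290,200:370],None,fx=4,fy=4,interpolation=cv2.INTER_CUBIC))
im,d=shot('top','t12'); cv2.imwrite('pics/t12z.png',cv2.resize(im[170:290,320:450],None,fx=5,fy=5,interpolation=cv2.INTER_CUBIC))
E
```

```text
31.8583 [-0.509 -0.326  0.315  1.953  0.172  1.125  1.378]
33.1417 [-0.125  0.019  0.918  1.93  -0.364  0.967  2.579]
[ 0.559  0.243  0.142  2.008 -0.482  0.658  2.655] [ 0.877  0.324 -0.237  2.037 -0.349  0.519  2.556]
False False [-0.617 -0.724  0.035] 35.1167
```

View pics/s12z.png

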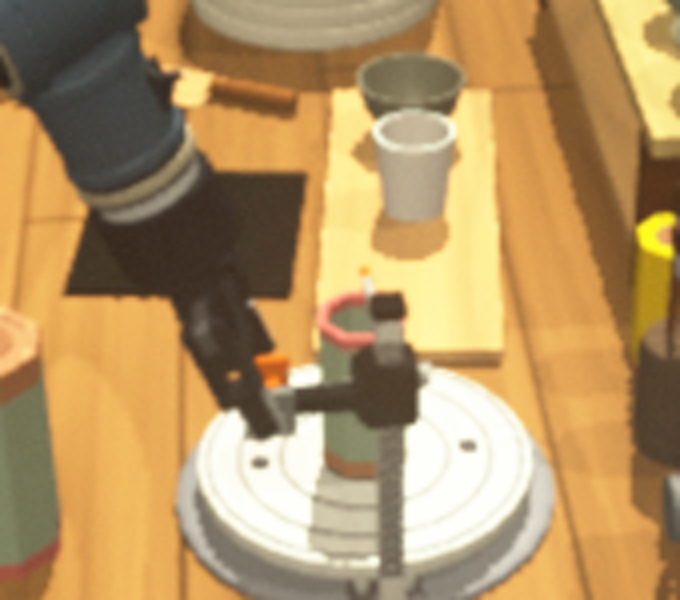

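View pics/t12z.png

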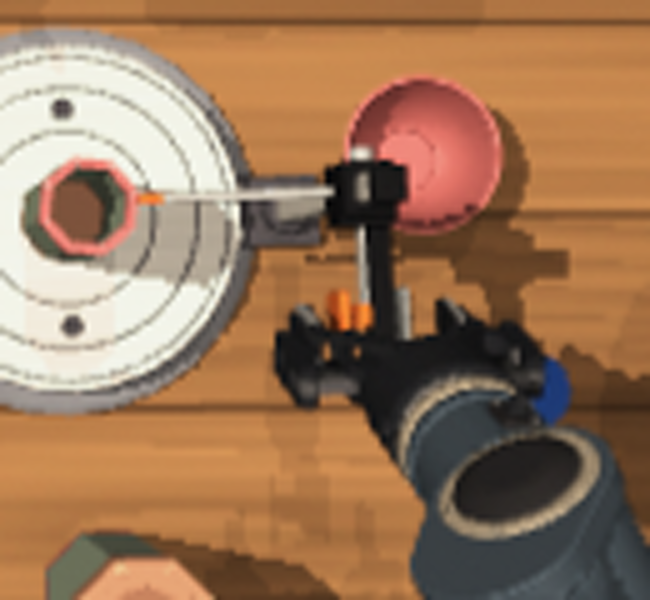

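The fingers straddle catch and heel again. Squeezing and lowering 40 mm, then measuring while held.

```bash
cat >> h.py <<'E'
def measure(tag):
    im,d=shot('top','t'+tag); ims,ds=shot('side','s'+tag)
    cv2.imwrite(f'pics/s{tag}z.png',cv2.resize(ims[170:290,230:350],None,fx=5,fy=5,interpolation=cv2.INTER_CUBIC))
    cv2.imwrite(f'pics/t{tag}z.png',cv2.resize(im[185:240,300:400],None,fx=7,fy=7,interpolation=cv2.INTER_CUBIC))
    for c in ('top','side'):
        for k in nets.place_of(c,'pointer_tip')[:2]: print(c,'ptr',round(k['confidence'],2),cw(c,k['xyz']))
    P=cloud('top',d)
    L=(P-C)@RW
    m=(abs(L[...,0])<.010)&(L[...,1]<-.04)&(L[...,1]>-.125)&(L[...,2]>.09)
    print('rod z rel',m.sum(),np.percentile(L[m][:,2],[10,50,90]),'x',np.median(L[m][:,0]))
    k=(np.hypot(L[...,0],L[...,1])<.034)&(L[...,2]>.112)&(L[...,2]<.126)&(L[...,1]>-.015); print('rim z rel',k.sum(),np.median(L[k][:,2]))
E
python3 - <<'E'
from h import *
np.set_printoptions(precision=4,suppress=True)
fingers.set_gripper(.0,30); print('w',status.get_grip_width(),status.get_t(),np.array(status.get_force()))
p=np.array(status.get_position()); measure('13')
f0=np.array(status.get_force())
print(arm.move_l(p-[0,0,.036],max_speed=.04,max_force=9),np.array(status.get_position())-p,np.array(status.get_force())-f0,status.get_grip_width(),status.get_t(),np.array(status.get_joint_pos()))
measure('14'); print(status.get_t())
E
```

```text
w 0.03617064308133793 35.6667 [-0.6215 -5.1757 -0.9881]
top ptr 0.7 [ 0.5426 -0.1987  0.2032]
side ptr 0.73 [ 0.5407 -0.2045  0.2065]
side ptr 0.72 [ 0.415   0.1847 -0.0011]
rod z rel 56 [0.1707 0.1737 0.1764] x -0.00037183668216949896
rim z rel 83 0.1196920949724506
False [-0.      0.0001 -0.0363] [ 1.5892  2.8085 -4.3354] 0.035985184798834294 36.9083 [ 0.704   0.2941 -0.0248  2.0319 -0.4618  0.5716  2.6552]
top ptr 0.68 [ 0.5421 -0.2005  0.1673]
top ptr 0.38 [0.6123 0.1908 0.0153]
side ptr 0.79 [ 0.5402 -0.2002  0.1686]
side ptr 0.52 [0.6056 0.1883 0.0024]
rod z rel 51 [0.1339 0.137  0.1414] x -0.0005254510915517701
rim z rel 80 0.11892886273834082
37.1083
```

View pics/s14z.png

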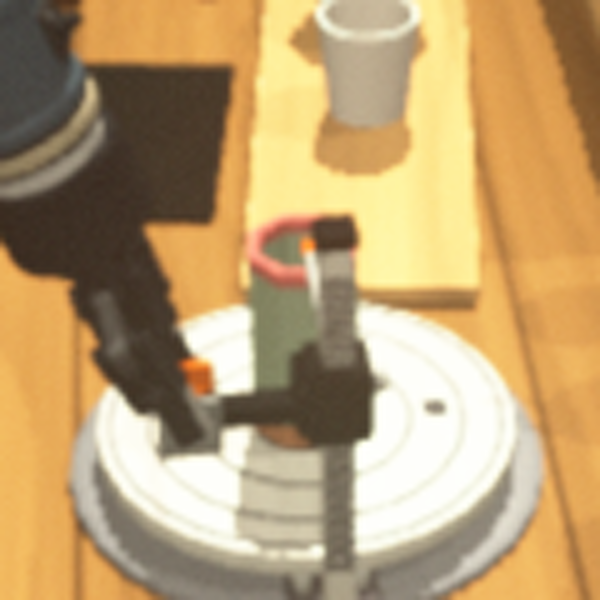

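View pics/t14z.png

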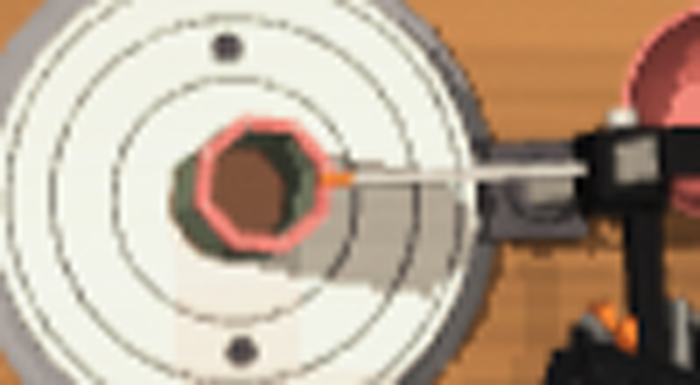

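The pointer's underside is now about 132 mm above the wheel (rod depth about 131.5, nets about 133). Lowering another 6.5 mm, then releasing.

```bash
python3 - <<'E'
from h import *
np.set_printoptions(precision=4,suppress=True)
p=np.array(status.get_position());f0=np.array(status.get_force())
print(arm.move_l(p-[0,0,.0065],max_speed=.015,max_force=9),np.array(status.get_position())-p,np.array(status.get_force())-f0,status.get_grip_width(),status.get_t())
measure('15')
fingers.set_gripper(.075); print(status.get_grip_width(),status.get_t())
r=horiz(YAW,0,np.radians(68)); z=r.as_matrix()[:,2]; p=np.array(status.get_position())
print(arm.move_l(p-z*.16,max_speed=.15,max_force=12),status.get_t())
measure('16'); measure('17')
for c in ('top','side'):
    for l in ('vase_center','vase_mouth','gauge_grip'):
        for k in nets.place_of(c,l)[:4]:
            w=RW.T@(cw(c,k['xyz'])-C)
            if np.hypot(*w[:2])<.2: print(c,l,round(k['confidence'],2),w)
print(status.get_t())
E
```

```text
False [ 0.     -0.     -0.0066] [-0.5634 -0.5929  2.1687] 0.036016293242053195 37.7
top ptr 0.69 [ 0.5401 -0.2001  0.1626]
side ptr 0.61 [ 0.5431 -0.2025  0.1643]
rod z rel 52 [0.1284 0.1314 0.1346] x -0.0005120540941971654
rim z rel 86 0.11896916367222245
0.07513392592994733 38.3583
False 39.575
top ptr 0.6 [ 0.5417 -0.1995  0.1637]
side ptr 0.72 [ 0.5427 -0.203   0.1607]
rod z rel 51 [0.1288 0.1313 0.1346] x -0.00029568826218853917
rim z rel 84 0.11978008299444222
top ptr 0.58 [ 0.5424 -0.2007  0.162 ]
side ptr 0.92 [ 0.5431 -0.2029  0.1616]
side ptr 0.27 [ 0.5407 -0.1829  0.1534]
rod z rel 51 [0.1286 0.1315 0.1341] x -0.00020228111125278813
rim z rel 82 0.11953154663667644
top vase_center 0.72 [0.0009 0.0028 0.0605]
top vase_mouth 0.71 [-0.0003  0.0053  0.1218]
top gauge_grip 0.78 [-0.0758 -0.1542  0.1328]
side vase_center 0.76 [-0.0016 -0.0044  0.0609]
side vase_mouth 0.8 [-0.0001 -0.002   0.1199]
side gauge_grip 0.63 [-0.0812 -0.1572  0.1317]
40.275
```

View pics/s17z.png

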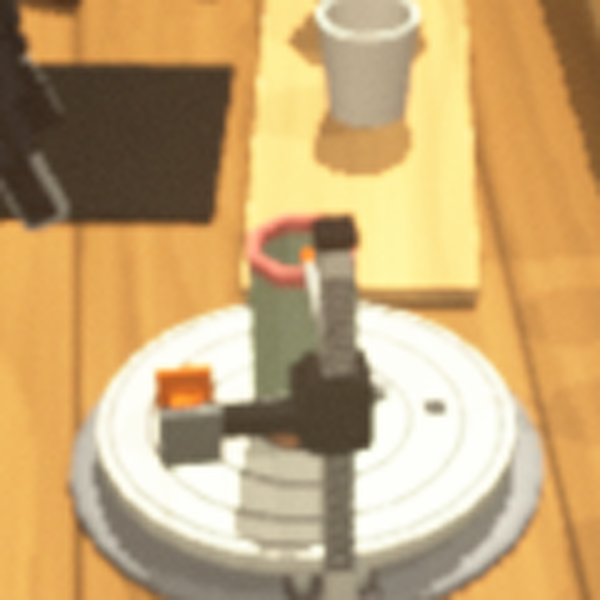

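View pics/t17z.png

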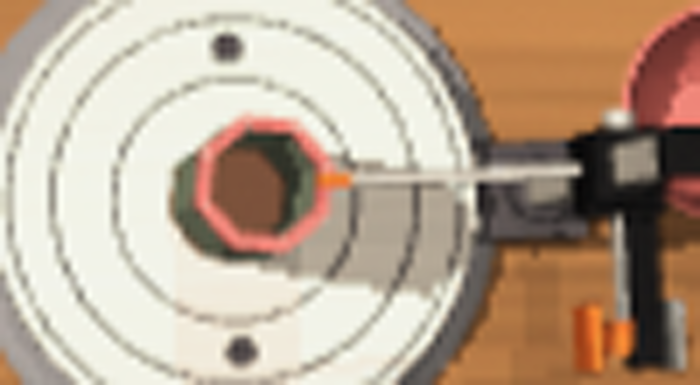

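The pointer's underside measures about 126–127 mm (allowed 120.5–130), the vase is centred within about 3 mm with its rim at about 120 mm, and the gripper is clear. Handing in.

```bash
python3 - <<'E'
from h import *
print(status.get_qd(),status.get_force()); workorder.job_done(); print(status.get_t())
E
```

```text
[-0.00051066 -0.00074028 -0.00059834 -0.00073775 -0.00067367  0.00049777
  0.00014937] [ 0.44150855  0.04009879 -0.21728576]
the job is handed in; nothing more can be done
the job is handed in; nothing more can be done
```

The job is handed in. The vase stands mouth up on the middle of the wheel head and the pointer is set just over its rim. It took about 40 s of the 72 s.

**What I did:** I squeezed the catch and raised the slider about 108 mm. Then I gripped the vase side-on, turned it over with the last joint, slid it in under the pointer and set it down on light contact. Finally I squeezed the catch again, lowered the slider about 43 mm, let go and backed away.

**Last checks**

| Check | Measured | Required |
|---|---|---|
| Vase axis from the wheel centre | nets 2–5 mm | under 12 mm |
| Rim height above the wheel top | 119–122 mm | 117–123 mm |
| Pointer underside above the wheel top | rod depth about 126 mm, nets 126–129 mm | 120.5–130 mm |

The catch looks out in the pictures, but I had no direct reading of it. The slider did not visibly settle after release. I knocked nothing that I could see in the pictures, but did not re-measure the other pots.

**What disagreed**
- **Fingertips:** in the pictures they sat well behind the reported TCP (about 40 mm with the jaws open), so I reached further in for the vase and the second squeeze.
- **Vase grip:** the finger width of about 62 mm suggests I held the vase near its corners, not squarely on its facets. It held firmly all the same.
- **Pointer height:** the nets' gauge-grip reading implied about 129–130 mm, 2–3 mm above the other readings and right at the upper limit.

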